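# Lay the reference block down and close the hold-down bar

## Robot

A 6-joint arm with a two-finger parallel gripper is mounted at the origin on the work surface. World frame = base frame: x ahead of the robot, y to its left, z up, the work surface at z = 0. Lengths are in m, angles in rad, forces in N, time in s.
With the tool pointing down it reaches from about 0.35 to 0.775 m from the base axis. Payload 7.3 kg.
Tool frame: the origin (TCP) lies at the very end of the fingers, on their centre line; the grasp point (between the pads) lies 19 mm behind it (robot.hold_point_z is the distance from the TCP to the grasp point, in m); y points along the fingers, z is the direction in which the jaws open and shut, and the axes are right-handed (so a half turn about y gives the same grasp; the last joint's range is limited). The gripper opens to 92 mm and grips with 3 to 60 N. Pads are 19 mm wide; open, the fingers measure 130 mm over their backs; the gripper's body (75 mm by 190 mm) begins 47 mm behind the grasp point.
Start: joints at [-1.316, 0.342, 1.524, -0, 1.275, -0.146], TCP at [0.205, -0.483, 0.227] pointing down, gripper open.
Joint ranges: [-2.53, 2.53], [-0.77, 2.02], [0.04, 2.7], [-1, 4.14], [0.28, 2.66], [-3.11, 3.11]. Speed limits (rad/s): [2.57, 2.57, 3.14, 3.14, 3.14, 3.14].

## Interface

Orientations are given as [roll, pitch, yaw] about the fixed x, y, z axes, in that order (R = Rz(yaw) Ry(pitch) Rx(roll)).
In Python, from cell import robot gives the robot as it stands.
- The arm moves only by the shell command python3 -m crank 'ROWS' [OPENING] [FORCE]. ROWS is a JSON object of lists of equal length, an entry for each row: "xyz": the shift along the tool's x, y, z in cm, a list of three; "roll": the turn about the tool's y in degrees. A call has 1 to 20 rows; each row shifts and turns the commanded pose from where the row before left it, along the tool's axes as they then stand; what a row does not reach is not made up. A row lasts 1/10 s, in which the tool goes at most 50 mm and 8.59 degrees, less where a joint would pass 70% of its speed; a pose out of reach is approached as far as the arm can. A call is refused whole if a number of a shift passes 5 or a number of a turn 8.59, either way. A call with a gripper value outside its range is refused whole. OPENING is the gripper command: -1 is fully open, 1 is shut, values between are in proportion, set as the call begins (- or left out, the last holds). The fingers move at their own pace and stop on an object; FORCE is the grip in N (left out, the last holds). Time passes only in rows, so rows that do not move let the fingers close. It gives the time, the measured TCP pose, the force and the opening at its end, in the units of the state.
- robot.observe(): the state, without advancing time (a new reading comes with each control period).
- robot.read_camera(name): name is "scene" or "top" or "wrist"; returns the picture (384x512x3 uint8, red, green, blue); there is no depth.
- robot.calibration(name): a dict with "intrinsics" (3x3 intrinsics, pixels), "pose" (4x4, takes a point from camera to world coordinates). Camera axes: x right, y down, z forward; pixel columns grow to the right and rows downward; lengths in m; the calibration is good to about 2 mm. A picture is of the moment at which its call begins: read the wrist's pose just before it. calibration takes no time and is no camera call; for the wrist camera it gives the pose at the moment of the call.
- robot.hand_in(): hands the job in, once; it reports no verdict.
The state is a dict: "time": time; "qpos": joint angles; "qvel": joint speeds; "joint_efforts": joint torques, N m; "tool_pos": TCP position; "tool_rot": TCP orientation; "contact_force": force on the tool from outside, world axes, zero at the start; "torque": the same for the moment, N m; "opening": finger opening in m.
Only numpy, scipy, OpenCV 4.12 (cv2) and the standard library are available. Lean on these libraries where they do the work, as an engineer would, in place of code of your own. Each camera call takes 0.05 s, during which the arm holds its last target.

## Task

In the black measuring cradle, push the standing reference block over towards the empty end of the cradle, away from its window side, so that it lies flat on the cradle's pad with its round window facing up; push only, do not pick it up. Then push the open hold-down bar over and press it fully down, so that it lies level across the block. Leave the other things on the bench where they are.

Things in the scene. Friction and masses are not known exactly. Their poses are not given: they have to be found in the camera images.
- cradle: Fixed black cradle, 250 (x) x 116 (y) mm; yaw varies. Origin: centre of its underside, on the bench; z up. Rubber pad (floor) 14 mm above the bench; kerbs around it 26 mm high, inner faces at x = -115, +98 and y = -43, +43 mm. Hinge ears 60 mm high at x = +-22, y = +64 mm; a 45 mm post under the closed bar's end at x = 0, y = -59 mm.
- block: Loose aluminium block, 30 (x) x 50 (y) x 110 (z) mm, 0.2 to 0.45 kg, standing on end on the pad near the cradle's -x end, within 0.1 rad of its yaw. Origin: centre of its underside as it stands; z: long axis, up at the start. The 33 mm round window is in its -x face, near the foot. Pushed to +x near its top it tips past balance at about 0.27 rad and falls by itself onto the pad.
- block_center (a point): Centre of the reference block (55 mm above its underside as it stands).
- bar (a joint): Angle (rad) of the steel hold-down bar, hinged at the cradle's +y side. 0 = closed, level across the cradle (hard stop; underside 46 mm above the bench, 2 mm above a lying block); 1.57 = upright; starts at 1.7 to 2.05, leaning out to +y; stop at 2.1. The hinge is stiff (0.16 N m, about 1.5 N at the bar's end): the bar stays where it is left.
- bar_hinge (a point): Point on the hinge axis of the bar, mid-width, at x = 0, y = +64, z = +51 mm in the cradle's frame. The axis runs along the cradle's x, at mid-thickness of the bar.
- bar_end (a point): Middle of the free end of the bar, 122 mm from bar_hinge, at mid-thickness. The bar is 30 mm wide (along the cradle's x) and 10 mm thick.
- lens: Bystander: loose upright black lens barrel, 44 mm across, 54 mm high. Origin: centre of its underside.
- cleaner: Bystander: loose upright clear bottle, 42 mm across, 85 mm high. Origin: centre of its underside.
- mouse: Bystander: loose black computer mouse, about 92 x 56 x 34 mm. Origin: centre of its underside.
- driver: Bystander: loose screwdriver lying flat, 150 mm long along its x. Origin: on its underside.
Things that resemble listed ones, but are neither listed nor needed, are in the scene too. What is shaped like the block but orange is not meant.

How it is judged:
By the outcome, as a careful person would: the job done as asked, in the order asked, and still so for the second after the job is handed in, with the robot touching nothing.
It also fails if it takes over 51 s, if anything falls off the work surface, if the arm or the gripper's body presses on something with over 40 N, if the wrist force passes 120 N, or if a joint passes its speed limit or range.

## Working session

There is one attempt and no reset: what is moved stays moved. The work goes in short steps, Python scripts to look and compute and a shell command to move; the robot and the scene stay as the last step left them, time stands still between calls to the robot, and variables do not carry over. Pictures are saved under pics/ and viewed, and the job is handed in when it is done.

```bash
ls; mkdir -p pics; python3 - <<'E'
from cell import robot
import cv2
s=robot.observe();print(s)
for n in("scene","top","wrist"):
    c=robot.calibration(n);print(n,c["intrinsics"].round(1).tolist(),c["pose"].round(4).tolist())
    im=robot.read_camera(n);cv2.imwrite(f"pics/{n}0.png",im[:,:,::-1])
E
```

```text
pics
{'time': 0.0, 'qpos': array([-1.31598702e+00,  3.42715996e-01,  1.52503310e+00,  4.32052559e-06,
        1.27539680e+00, -1.46005423e-01]), 'qvel': array([ 0.00112777,  0.00129357, -0.00236841,  0.00023021, -0.00095844,
       -0.00155174]), 'joint_efforts': array([ 2.44414550e-03, -4.31234765e+01, -2.44215578e+01,  7.20574474e-02,
        5.58462983e-02, -1.17545346e-04]), 'tool_pos': array([ 0.20475206, -0.48297692,  0.22604284]), 'tool_rot': array([-1.57233244e+00,  2.30064129e-04, -2.74077936e+00]), 'contact_force': array([0.22133136, 0.21151043, 0.94749046]), 'torque': array([ 0.05846427, -0.02397147, -0.00775838]), 'opening': 0.09211311605498643}
scene [[472.9, 0.0, 260.6], [0.0, 472.9, 194.3], [0.0, 0.0, 1.0]] [[0.8052, 0.4452, -0.3917, 0.9053], [0.5928, -0.5853, 0.5532, -0.4544], [0.017, -0.6777, -0.7352, 0.7253], [0.0, 0.0, 0.0, 1.0]]
top [[364.4, 0.0, 254.3], [0.0, 364.4, 194.0], [0.0, 0.0, 1.0]] [[-0.0032, -0.9993, 0.0386, 0.5103], [-0.9994, 0.0018, -0.0349, 0.0338], [0.0348, -0.0387, -0.9986, 0.932], [0.0, 0.0, 0.0, 1.0]]
wrist [[274.4, 0.0, 252.6], [0.0, 274.4, 192.4], [0.0, 0.0, 1.0]] [[0.3905, -0.8753, -0.2853, 0.283], [-0.9206, -0.3722, -0.1182, -0.45], [-0.0028, 0.3088, -0.9511, 0.3837], [0.0, 0.0, 0.0, 1.0]]
```

View pics/scene0.png

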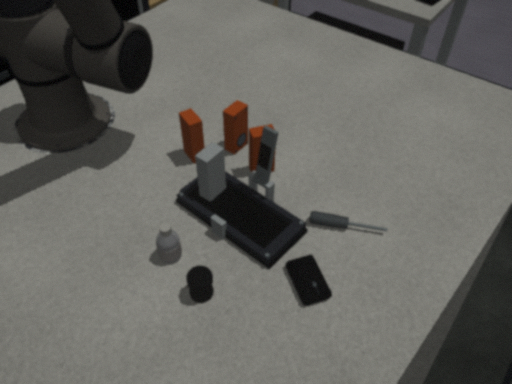

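View pics/top0.png

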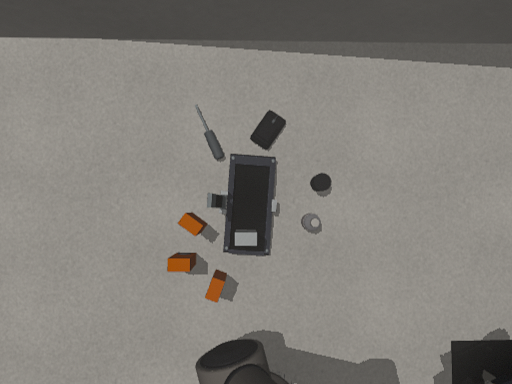

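The top view shows the grey block at about (246,239) in the cradle, the open bar at (215,200), and the post at (276,208). Three orange look-alikes stand at (191,223), (181,263) and (216,286). The grey block is the one meant: it is aluminium and stands in the cradle. Next I'll check an enlarged crop.

```bash
python3 - <<'E'
import cv2
a=cv2.imread("pics/top0.png")[140:310,150:350];b=cv2.imread("pics/scene0.png")[80:310,140:400]
a=cv2.convertScaleAbs(a,alpha=1.8);b=cv2.convertScaleAbs(b,alpha=1.8)
cv2.imwrite("pics/a.png",cv2.resize(a,None,fx=3.5,fy=3.5,interpolation=cv2.INTER_CUBIC)[:600])
cv2.imwrite("pics/b.png",cv2.resize(b,None,fx=2.6,fy=2.6,interpolation=cv2.INTER_CUBIC))
E
```

```text
(no output)
```

View pics/a.png

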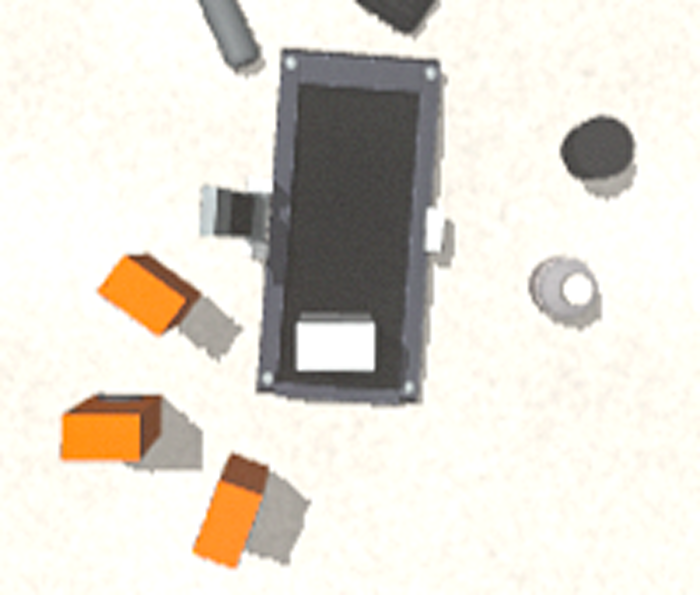

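View pics/b.png

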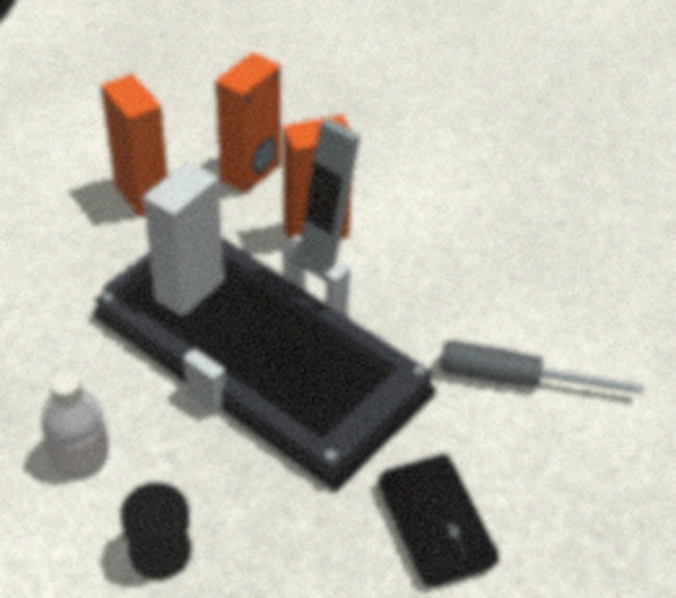

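The crop confirms the target: a grey block with its window side towards the robot (image bottom), the empty end of the cradle upwards, and the bar leaning left. Now I'll measure.

```bash
cat > h.py <<'E'
import numpy as np
from cell import robot
def ray(cam,px,z):
    c=robot.calibration(cam);K,P=c["intrinsics"],c["pose"]
    d=P[:3,:3]@np.linalg.solve(K,[px[0],px[1],1.]);o=P[:3,3]
    return o+d*(z-o[2])/d[2]
def two(pa,pb,ca="top",cb="scene"):
    A=[];b=[]
    M=np.zeros((3,3));v=np.zeros(3)
    for cam,p in((ca,pa),(cb,pb)):
        c=robot.calibration(cam);d=c["pose"][:3,:3]@np.linalg.solve(c["intrinsics"],[*p,1.]);d/=np.linalg.norm(d)
        Q=np.eye(3)-np.outer(d,d);M+=Q;v+=Q@c["pose"][:3,3]
    return np.linalg.solve(M,v)
A=lambda x,y:(x/3.5+150,y/3.5+140)
B=lambda x,y:(x/2.6+140,y/2.6+80)
E
python3 - <<'E'
from h import *
np.set_printoptions(precision=4,suppress=True)
for nm,z,ps in(("bolt",.026,[(290,63),(432,74),(267,378),(408,387)]),("corner",.026,[(282,48),(443,60),(258,391),(418,403)]),("block",.124,[(297,321),(376,321),(374,371),(296,370)]),("orangeA",.11,[(127,254),(187,300),(162,334),(97,292)]),("orangeB",.11,[(62,412),(142,412),(140,460),(61,460)]),("orangeC",.11,[(220,478),(265,492),(236,568),(193,552)])):
    P=np.array([ray("top",A(*p),z) for p in ps]);print(nm,P[:,:2].tolist(),P.mean(0))
    if nm in("bolt","corner"):
        a=P[0]+P[1]-P[2]-P[3];print("yaw",np.arctan2(a[1],a[0]), "lens",np.linalg.norm(P[0]-P[2]),np.linalg.norm(P[0]-P[1]))
    if nm=="block":
        a=P[0]+P[3]-P[1]-P[2];print("yaw",np.arctan2(-a[0],a[1]))
S=[ray("scene",B(*p),.026)[:2] for p in [(107,298),(420,371),(331,455)]];print("scenebolts -x-y,+x+y,+x-y",S)
print("bar end top outer corner -x:",two(A(200,234),B(322,121)),"+x",two(A(200,186),B(357,135)))
print("lens",ray("top",A(598,147),.054),"cl",ray("top",A(576,290),.085))
E
```

```text
bolt [[0.6353935121619259, 0.055517308575375804], [0.6276562518488695, -0.04588327931187911], [0.41213698894462886, 0.07191776756181353], [0.4051048807539307, -0.027693767201105786]] [0.5201 0.0135 0.026 ]
yaw -0.07743427000946036 lens 0.22385810285545016 0.10169535102959676
corner [[0.6461252876463162, 0.06120192455125947], [0.6377291025458841, -0.053827492422045466], [0.40306148583963886, 0.07825125981392393], [0.39378860026548634, -0.03473369864910401]] [0.5202 0.0127 0.026 ]
yaw -0.0740794067132999 lens 0.24366101777185128 0.11533543554978744
block [[0.4584000827411974, 0.04890708979026075], [0.45813041678057415, -0.0009638037173351557], [0.4266855249070088, 0.00040948107565604713], [0.4276446023670198, 0.04956999186640933]] [0.4427 0.0245 0.124 ]
yaw -0.012406977166538389
orangeA [[0.5008284852416361, 0.1577825444042035], [0.4712801484310723, 0.11948071839181842], [0.449685450347562, 0.13534150103565132], [0.47665380460279555, 0.17673526832845757]] [0.4746 0.1473 0.11  ]
orangeB [[0.40063254385025115, 0.198467818212491], [0.40023465505224937, 0.1478765117632181], [0.36988487249507374, 0.14903389748979337], [0.37034158641391507, 0.19891739455863464]] [0.3853 0.1736 0.11  ]
orangeC [[0.3580337200513105, 0.09828849412587512], [0.34889945345403084, 0.06967238496233544], [0.30116203750408077, 0.08807945769980477], [0.31154934194864914, 0.11533072959452312]] [0.3299 0.0928 0.11  ]
scenebolts -x-y,+x+y,+x-y [array([ 0.4065, -0.0252]), array([0.6386, 0.0598]), array([ 0.6303, -0.0405])]
bar end top outer corner -x: [0.5129 0.1055 0.1685] +x [0.542  0.1058 0.1702]
lens [ 0.5733 -0.1588  0.054 ] cl [ 0.4755 -0.1362  0.085 ]
```

```bash
python3 -m crank '{"xyz":[[0,0,0],[0,0,0],[0,0,0],[-3,0,0],[-4,0,0],[-4,0,0],[-4,0,-2],[-2,0,-4],[0,0,-4],[0,0,-4],[0,0,-4],[0,0,-4],[0,0,-4]],"roll":[8,8,7,0,0,0,0,0,0,0,0,0,0]}' 1 20
```

```text
time: 1.45
tool_pos: [0.3746, -0.2218, 0.2265]
tool_rot: [-1.571, -0.0, 3.141]
contact_force: [0.7, 0.6, -0.0]
opening: 0.0005
```

```bash
python3 -m crank '{"xyz":[[-0.4,0,-4],[0,0,-4],[0,0,-4],[0,0,-4],[0,0,-4],[0,0,-3],[0,0,-1.6],[0,0,0],[0,0,0]],"roll":[0,0,0,0,0,0,0,0,0]}'
python3 - <<'E'
from cell import robot
import cv2
im=robot.read_camera("wrist");im=cv2.convertScaleAbs(im[:,:,::-1],alpha=1.6);cv2.imwrite("pics/w1.png",im)
print(robot.observe()["tool_pos"])
E
```

```text
time: 2.35
tool_pos: [0.3791, 0.0224, 0.2266]
tool_rot: [-1.57, -0.0, -3.141]
contact_force: [-0.3, -0.3, 0.6]
opening: 0.0006
[0.3791935  0.02194166 0.22661722]
```

View pics/w1.png

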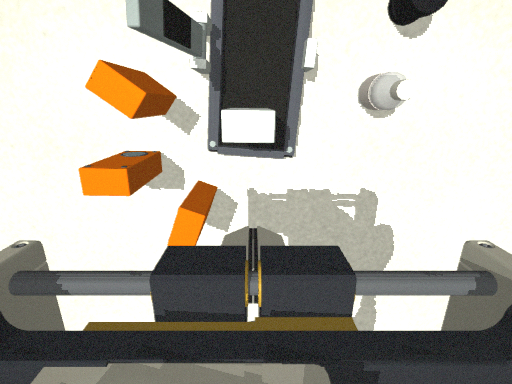

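The wrist view shows the block top at (248,126), roughly in line with the tool, and free space behind it. Going down next, then a slow push.

```bash
python3 -m crank '{"xyz":[[0,3,0],[0,4,0],[0,4,0],[0,1.8,0],[0,0,0],[-1,0,-0.2],[-1,0,0],[-1,0,0],[-0.5,0,0],[-0.5,0,0],[0,0,0]],"roll":[0,0,0,0,0,0,0,0,0,0,0]}'
```

```text
time: 3.5
tool_pos: [0.4198, 0.0245, 0.0988]
tool_rot: [-1.571, 0.001, 3.141]
contact_force: [-0.6, -0.1, -0.5]
opening: 0.0002
```

```bash
python3 -m crank '{"xyz":[[-0.3,0,0],[-0.3,0,0],[-0.3,0,0],[-0.3,0,0]],"roll":[0,0,0,0]}'; python3 -m crank '{"xyz":[[-0.3,0,0],[-0.3,0,0],[-0.3,0,0],[0,0,0]],"roll":[0,0,0,0]}'
python3 - <<'E'
from cell import robot
import cv2
im=robot.read_camera("scene");im=cv2.convertScaleAbs(im[80:310,140:400,::-1],alpha=1.8);cv2.imwrite("pics/s2.png",cv2.resize(im,None,fx=2.6,fy=2.6))
E
```

```text
time: 3.9
tool_pos: [0.4315, 0.0244, 0.0988]
tool_rot: [-1.571, 0.0, 3.141]
contact_force: [0.1, 0.5, -0.2]
opening: 0.0005
time: 4.3
tool_pos: [0.4407, 0.0244, 0.0987]
tool_rot: [-1.571, 0.0, 3.141]
contact_force: [-0.7, -0.6, 0.9]
opening: 0.0003
```

View pics/s2.png

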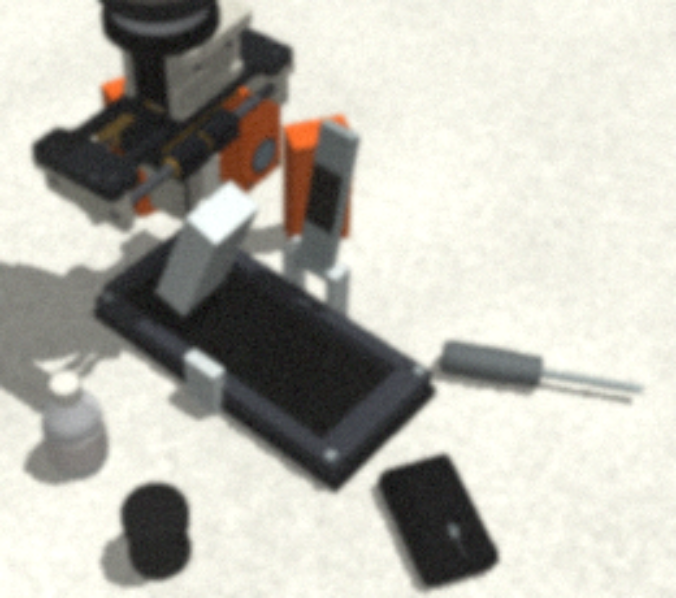

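The block, with its top now at (222,212), is tilting towards the empty end with its foot in place. A little further will take it past balance.

```bash
python3 -m crank '{"xyz":[[-0.4,0,0],[-0.4,0,0],[-0.4,0,0],[0,0,0],[0,0,0],[0,0,0],[0,0,0]],"roll":[0,0,0,0,0,0,0]}'
python3 - <<'E'
from cell import robot
import cv2
im=robot.read_camera("scene");im=cv2.convertScaleAbs(im[80:310,140:400,::-1],alpha=1.8);cv2.imwrite("pics/s3.png",cv2.resize(im,None,fx=2.6,fy=2.6))
E
```

```text
time: 5.05
tool_pos: [0.452, 0.0244, 0.0987]
tool_rot: [-1.571, -0.0, 3.141]
contact_force: [0.5, -0.2, -0.4]
opening: 0.0002
```

View pics/s3.png

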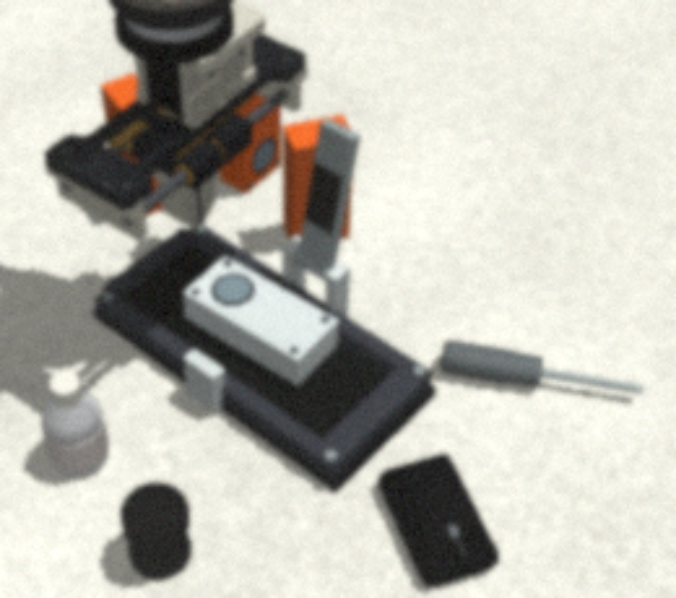

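The block lies flat in the cradle with its window up at (232,289). Next I'll go up and over, behind the bar on the +y side.

```bash
python3 -m crank '{"xyz":[[0,-3,0],[0,-4,0],[0,-4,0],[0,-4,0],[-2,0,-3],[-2,0,-3],[-2,0,-3],[-2,0,-3],[0,0,-0.5],[0,0,0],[0,0,0]],"roll":[0,0,0,0,0,0,0,0,0,0,0]}'
python3 - <<'E'
from cell import robot
import cv2
im=robot.read_camera("wrist");im=cv2.convertScaleAbs(im[:,:,::-1],alpha=1.6);cv2.imwrite("pics/w4.png",im)
im=robot.read_camera("top");im=cv2.convertScaleAbs(im[140:310,150:350,::-1],alpha=1.8);cv2.imwrite("pics/t4.png",cv2.resize(im,None,fx=3.5,fy=3.5))
E
```

```text
time: 6.2
tool_pos: [0.5316, 0.1487, 0.2486]
tool_rot: [-1.57, -0.001, 3.141]
contact_force: [0.4, 0.0, -0.6]
opening: 0.0006
```

View pics/w4.png

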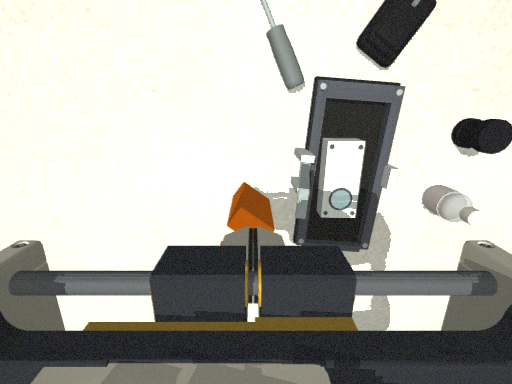

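View pics/t4.png

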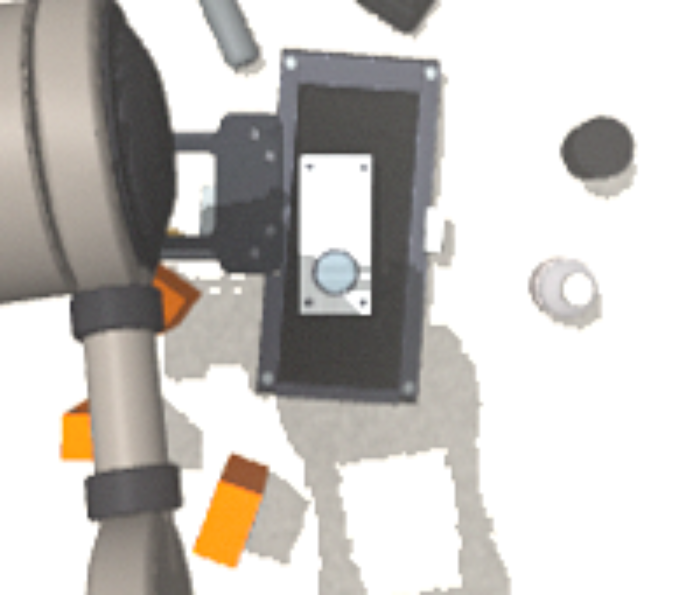

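The top view shows the block seated inside the kerbs. The finger is behind the bar, and orange block A stays about 20 mm clear of the finger's path. Going down now.

```bash
python3 -m crank '{"xyz":[[0,3,0],[0,4,0],[0,4,0],[0,1.8,0],[0,0,0],[0,0,0]],"roll":[0,0,0,0,0,0]}'
python3 - <<'E'
from cell import robot
import cv2
im=robot.read_camera("scene");im=cv2.convertScaleAbs(im[80:310,140:400,::-1],alpha=1.8);cv2.imwrite("pics/s5.png",cv2.resize(im,None,fx=2.6,fy=2.6))
E
```

```text
time: 6.9
tool_pos: [0.5327, 0.1488, 0.1216]
tool_rot: [-1.571, 0.001, 3.14]
contact_force: [0.2, -0.9, 0.3]
opening: 0.0004
```

View pics/s5.png

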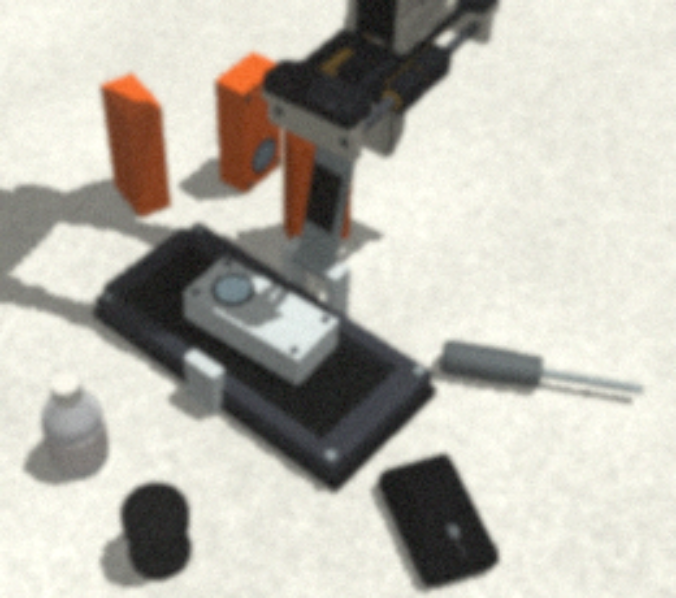

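```bash
python3 -m crank '{"xyz":[[0,-0.6,0],[0,0,1],[0,0,1],[0,0,1],[0,0,1],[0,0,1]],"roll":[0,0,0,0,0,0]}';python3 -m crank '{"xyz":[[0,0,1],[0,0,1],[0,0,1],[0,0,1],[0,0,1]],"roll":[0,0,0,0,0]}'
python3 - <<'E'
from cell import robot
import cv2
im=robot.read_camera("scene");im=cv2.convertScaleAbs(im[80:310,140:400,::-1],alpha=1.8);cv2.imwrite("pics/s6.png",cv2.resize(im,None,fx=2.6,fy=2.6))
E
```

```text
time: 7.55
tool_pos: [0.5321, 0.0984, 0.1267]
tool_rot: [-1.571, -0.0, 3.141]
contact_force: [-0.2, 1.7, 0.1]
opening: 0.0003
time: 8.05
tool_pos: [0.5323, 0.0485, 0.1267]
tool_rot: [-1.571, 0.0, 3.141]
contact_force: [-0.4, 0.9, 0.7]
opening: 0.0007
```

View pics/s6.png

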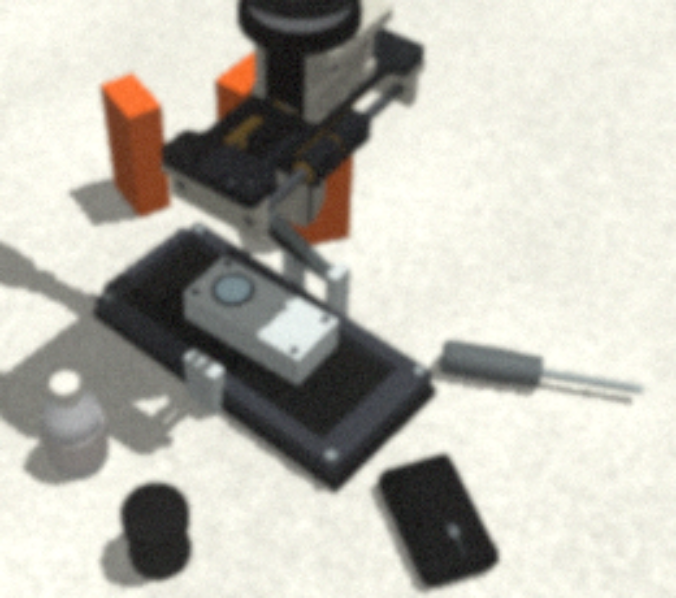

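```bash
python3 -m crank '{"xyz":[[0,0,0.9],[0,0,0.5],[0,1,0.8],[0,1,0.8],[0,1,0.5],[0,1,0.5],[0,1,0.3],[0,1,0.2]],"roll":[0,0,0,0,0,0,0,0]}'; python3 -m crank '{"xyz":[[0,0.5,0],[0,0.3,0],[0,0,0]],"roll":[0,0,0]}'
python3 - <<'E'
from cell import robot
import cv2
im=robot.read_camera("scene");im=cv2.convertScaleAbs(im[80:310,140:400,::-1],alpha=1.8);cv2.imwrite("pics/s7.png",cv2.resize(im,None,fx=2.6,fy=2.6))
E
```

```text
time: 8.9
tool_pos: [0.5319, 0.004, 0.0656]
tool_rot: [-1.571, -0.001, 3.141]
contact_force: [-0.9, -1.2, 1.0]
opening: 0.0004
time: 9.2
tool_pos: [0.532, 0.0047, 0.0582]
tool_rot: [-1.571, -0.001, 3.141]
contact_force: [-0.3, 0.7, 0.6]
opening: 0.0003
```

View pics/s7.png

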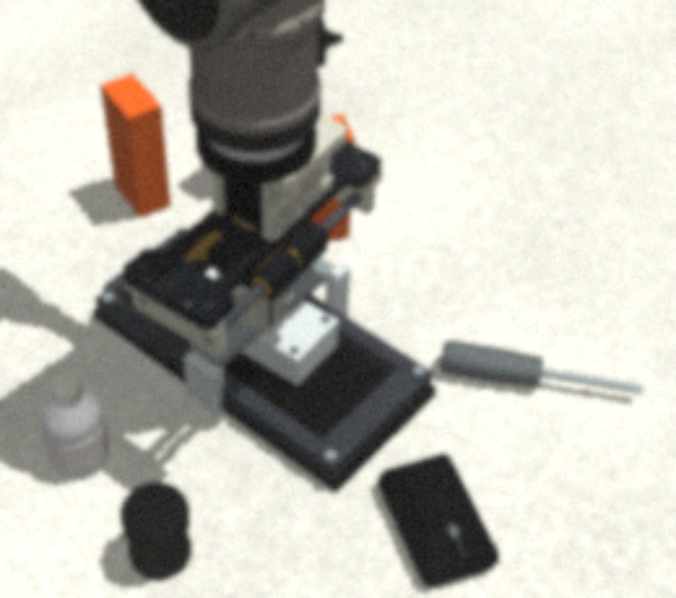

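The bar is nearly down. I'll move the finger towards the bar's end and press in small steps, watching the force.

```bash
python3 -m crank '{"xyz":[[0,-0.3,1],[0,0,1],[0,0.4,0],[0,0.1,0],[0,0,0]],"roll":[0,0,0,0,0]}'; python3 -m crank '{"xyz":[[0,0.1,0],[0,0,0]],"roll":[0,0]}';python3 -m crank '{"xyz":[[0,0.1,0],[0,0,0]],"roll":[0,0]}'
```

```text
time: 9.75
tool_pos: [0.532, -0.0157, 0.0565]
tool_rot: [-1.571, -0.0, 3.141]
contact_force: [1.0, 0.0, 0.1]
opening: 0.0006
time: 9.95
tool_pos: [0.5321, -0.0156, 0.0561]
tool_rot: [-1.57, -0.0, 3.141]
contact_force: [-0.6, -0.8, 4.9]
opening: 0.0002
time: 10.15
tool_pos: [0.5322, -0.0156, 0.0559]
tool_rot: [-1.57, 0.0, 3.142]
contact_force: [-4.1, -1.6, 12.2]
opening: 0.0005
```

```bash
python3 -m crank '{"xyz":[[0,0.15,0],[0,0,0],[0,0,0]],"roll":[0,0,0]}'; python3 -m crank '{"xyz":[[0,-0.3,0],[0,-2,0],[0,-4,0],[0,-4,0],[0,-4,0],[4,0,4],[4,0,4],[4,0,4],[2,0,4],[0,0,4],[0,0,4],[0,0,4],[0,0,0],[0,0,0]],"roll":[0,0,0,0,0,0,0,0,0,0,0,0,0,0]}'
python3 - <<'E'
from cell import robot
import cv2
im=robot.read_camera("scene");im=cv2.convertScaleAbs(im[80:310,140:400,::-1],alpha=1.8);cv2.imwrite("pics/s8.png",cv2.resize(im,None,fx=2.6,fy=2.6))
im=robot.read_camera("top");im=cv2.convertScaleAbs(im[100:310,150:350,::-1],alpha=1.8);cv2.imwrite("pics/t8.png",cv2.resize(im,None,fx=2.8,fy=2.8))
E
```

```text
time: 10.45
tool_pos: [0.5323, -0.0156, 0.0557]
tool_rot: [-1.57, 0.001, -3.142]
contact_force: [-7.2, -1.2, 23.1]
opening: 0.0002
time: 11.85
tool_pos: [0.4056, -0.2815, 0.1957]
tool_rot: [-1.572, -0.001, 3.139]
contact_force: [0.1, 1.5, 0.4]
opening: 0.0006
```

View pics/s8.png

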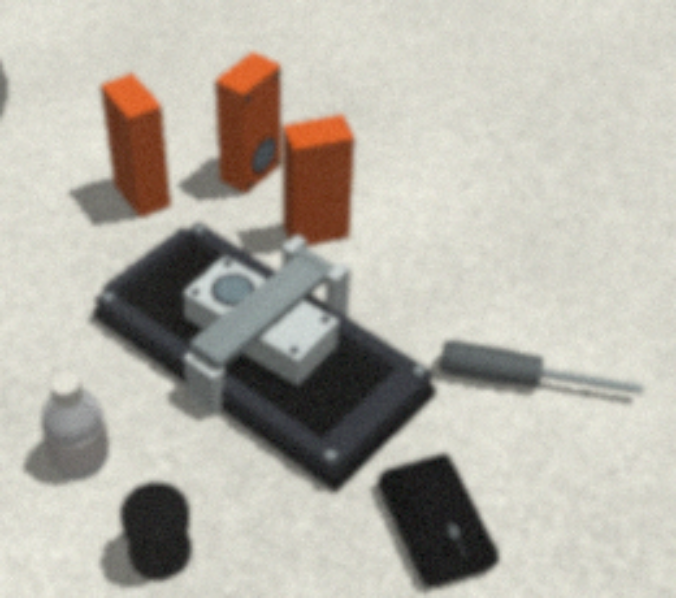

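View pics/t8.png

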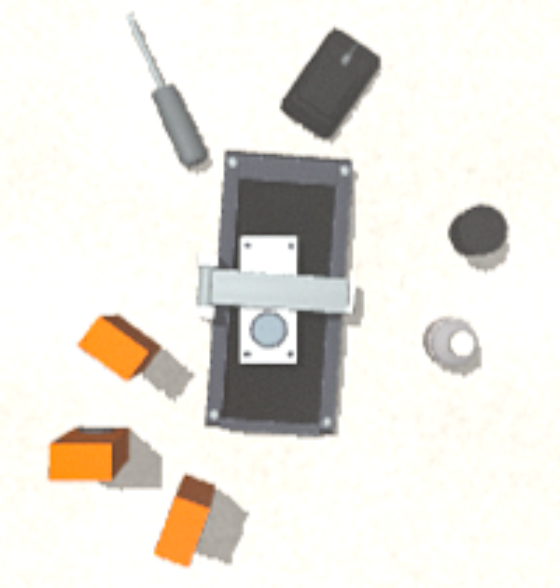

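Both views show the bar closed across the lying block, from the hinge ears at (315,262) to the post at (205,365) in the scene view. The window is up at (232,289), and the bystanders and orange blocks are where they were.

```bash
python3 - <<'E'
from cell import robot
print(robot.hand_in())
E
```

```text
the job is handed in; nothing more can be done
None
```

I pushed the grey block over with the closed fingers, and it now lies flat on the pad with its window up. I then swung the bar over from its outer side and pressed it down to its stop. I handed the job in at about 12 s of the 51 s allowed.

- **Bar:** the fingertip stopped at z ≈ 0.056 m, which matches the top of a closed bar. The force there rose to 23 N, about the most I saw in the readings at the end of each move.
- **Final pictures:** the scene and top views show the bar level across the block and resting at the post. The lens, cleaner, mouse, driver and orange blocks look unmoved, and the robot is clear of everything. I compared the bystanders by eye and did not measure them again.
- **Failures:** no check failed or disagreed.

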